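# Hold down the recessed reset button of a bench controller

### The job

Reset the white bench controller: slide the orange shutter on its top fully open, take the yellow-handled stylus from its stand by the handle, reach its tip down through the red-ringed opening that the shutter covered and push the recessed red button right down. Keep it held down without a break for at least three seconds, and finish with the stylus still gripped by its handle and still holding the button down. Do not press the blue button in the other opening, and leave everything else on the bench where it stands.

Things in the scene. Friction and masses are not known exactly. Their poses are not given: they have to be found in the camera images.
- controller: white and grey box, 130 (x) x 180 (y) x 75 mm, fixed to the bench, on either side of it, turned up to 0.4 rad; origin at the centre of its underside, z up; its x axis points away from its vented front, its y axis to its left, from the blue-ringed opening to the red-ringed one. The flat top panel is 75 mm above the bench; the display at its back is 2 mm proud
- reset_hole (a point): centre of the red-ringed round opening, 15 mm wide, in the top panel, at the panel's surface (controller frame x -25, y +30, z 75 mm); under the orange shutter at the start. The opening is a straight well; the flat top of the red button, 12 mm wide, lies 25 mm below the panel
- reset_button (a joint): how far the red button is pushed down, 0 (up) to 0.006 m (right down); a spring resists with 1.7 N at first and 5 N right down, and brings it back up
- calib_hole (a point): centre of the blue-ringed opening, 15 mm wide, at the panel's surface (controller frame x -25, y -55 mm); always open, with the blue button 25 mm down. Not to be used
- calib_button (a joint): how far the blue button is pushed down, 0 to 0.006 m; to be left up
- shutter (a joint): how far the shutter is open, 0 (shut) to 0.035 m (fully open, at its stop); it slides towards the controller's +y, takes about 1 N, and stays where it is left
- shutter_tab (a point): centre of the top of the orange shutter's upright tab; moves with it. Tab: 24 mm along the controller's x, 8 mm thick along y, top 19.5 mm above the panel. Plate: 28 (x) x 40 (y) mm, its top 4 mm above the panel, from 34 mm on the tab's -y side to 6 mm on its +y side. Beside the plate run fixed rails 5 mm high. Fully open, the tab is 49 mm from the middle of the opening
- stylus_grip (a point): centre (half-way up) of the stylus's yellow round handle, 18 mm wide, 70 mm long; z axis from tip to handle. It stands upright in its stand at the start. Below the handle: a black collar 24 mm wide, 4 mm thick, then a steel shank 8 mm wide, 50 mm long with a blunt tip. The stylus is 124 mm long in all and weighs about 50 g
- stylus_tip (a point): lower end of the stylus's steel shank, 89 mm from the handle's centre along the stylus
- stand_hole (a point): mouth of the hole in the middle of the top of the metal-grey stylus stand, a block 70 x 70 x 60 mm (foot 76 mm square) fixed to the bench on the other side from the controller; the stylus's collar rests on it and the shank hangs 50 mm down in the close hole (9.5 mm wide, 55 mm deep): draw the stylus straight up at least 50 mm
- timer: white bench timer with three small keys, 45 x 60 x 18 mm; a loose bystander, to be left alone; origin at the centre of its underside
- vial: small clear vial with a black cap, 28 mm wide, 55 mm tall; a loose bystander, to be left alone; origin at the centre of its underside
- tape: cream tape roll lying flat, 68 mm wide, 18 mm tall; a loose bystander, to be left alone; origin at the centre of its underside
- slidebox: white cardboard slide box, 35 x 50 x 22 mm; a loose bystander, to be left alone; origin at the centre of its underside
- petri: clear watch dish, 68 mm wide, 12 mm tall; a loose bystander, to be left alone; origin at the centre of its underside
- beaker: small clear beaker, 57 mm wide, 69 mm tall; a loose bystander, to be left alone; origin at the centre of its underside
Not all that is in view belongs to the job. There is more than one size of the controller; the one meant has the size given above.

How it is judged:
By the outcome, as a careful person would: the job done as asked, in the order asked, and still so for the second after the job is handed in, while the arm keeps its last pose, push and grip.
It also fails if it takes over 64 s, if anything falls off the work surface, if the arm or the gripper's body presses on something with over 40 N, if the wrist force passes 120 N, or if a joint passes its speed limit or range.

### The arm

A 6-joint arm with a two-finger parallel gripper is mounted at the origin on a cart in front of the work surface, level with it; the furniture and walls round the work are solid. World frame = base frame: x ahead of the robot, y to its left, z up, the work surface at z = 0. Lengths are in mm, angles in rad, forces in N, time in s.
With the tool pointing down it reaches from about 300 to 775 mm from the base axis. Payload 14.6 kg.
Tool frame: the origin (TCP) lies midway between the tips of the shut fingers; the grasp point (between the pads) lies 19 mm behind it; z points along the fingers, y is the line along which they close (so a half turn about z gives the same grasp; the last joint's range is limited). The gripper opens to 85 mm and grips with 20 to 120 N. Pads are 22 mm wide; open, the fingers measure 114 mm over their backs; the gripper's body (76 mm by 85 mm) begins 54 mm behind the grasp point. The pads swing forward as they close: fully open they stand 13 mm farther back than shut.
Start: joints at [1.082, 0.3, 1.521, -0, 1.321, -0.067], TCP at [225.168, 501.786, 231.281] pointing down, gripper open.
Joint ranges: [-3.03, 3.03], [-0.79, 2.21], [0.23, 2.52], [-1.04, 4.18], [0, 3.07], [-2.55, 2.55]. Speed limits (rad/s): [2.22, 2.22, 2.57, 3.14, 3.14, 3.14].

### API

Orientations are given as [roll, pitch, yaw] about the fixed x, y, z axes, in that order (R = Rz(yaw) Ry(pitch) Rx(roll)).
In Python, from workcell import get_obs, grab_frame, camera_info, job_done, look_for, trace gives the robot as it stands. The module is installed in compiled form; this text tells all that it offers.
- The arm moves only by the shell command python3 -m creep 'ROWS' [OPENING] [FORCE]. ROWS is JSON, a list of rows, each a list of 2 entries, a list of its own where there are three numbers: the shift along the tool's x, y, z in mm, then the turn, a rotation vector about the tool's x, y, z in degrees. In form: [[[dx, dy, dz], [rx, ry, rz]], ...]. A call has 1 to 5 rows; each row shifts and turns the commanded pose from where the row before left it, along the tool's axes as they then stand; what a row does not reach is not made up. A row lasts 1/10 s, in which the tool goes at most 50 mm and 8.59 degrees, less where a joint would pass 70% of its speed; a pose out of reach is approached as far as the arm can. A call with a gripper value outside its range is refused whole. OPENING is the closure in counts, from 0 (fully open) to 255 (shut), set as the call begins (- or left out, the last holds). The fingers move at their own pace and stop on an object; FORCE is the grip in N (left out, the last holds). Time passes only in rows, so rows that do not move let the fingers close. It gives the time, the measured TCP pose, the force, the opening and the grip force at its end, in the units of the state.
- get_obs(): the state, without advancing time (a new reading comes with each control period).
- grab_frame(name): name is "scene" or "top"; returns (picture, depth): 480x640x3 uint8, blue, green, red; 480x640 float32, mm along the optical axis (not along the pixel's ray), 0 where there is no reading.
- camera_info(name): a dict with "camera_matrix" (3x3 intrinsics, pixels), "k1" (the pictures are not rectified: a ray, as slopes to the right and down, at radius r is drawn at 1 + k1 r^2 times it, then the intrinsics apply), "world_to_cam" (4x4, takes a point from world to camera coordinates). Camera axes: x right, y down, z forward; pixel columns grow to the right and rows downward; lengths in mm; the calibration is good to about 2 mm. A picture is of the moment at which its call begins. camera_info takes no time and is no camera call.
- job_done(): hands the job in; it is judged then, once.
Trained networks look in the newest picture that a camera, given by its name, has taken for a name from the list of things; names that differ only in an ending like _2 or _b are one class to them, and where a whole thing is asked for, a point or a joint stands for the part that bears it (a point fixed in the world has none). Each returns a list of dicts, best first, with "score" (0 to 1); they miss things now and then, are a little off and sometimes report something else, mostly with a low value. They report only what shows in the picture. A call takes as long as a camera call. They do not tell look-alikes from the thing itself.
- look_for(camera, target): "at" ([x, y, z] in mm, in world coordinates, good to about 4 mm: the middle of the surface that is visible of it).
- trace(camera, target): "region" (480x640 bool, what is visible of it).
The state is a dict: "time_s": time; "qpos": joint angles; "qvel": joint speeds; "tau": joint torques, N m; "position": TCP position; "tcp_rot": TCP orientation; "force": force on the tool from outside, world axes, zero at the start; "moment": the same for the moment, N m; "width": finger opening in mm; "grip_force": force on a finger pad.
Only numpy, scipy, OpenCV 4.12 (cv2) and the standard library are available. Lean on these libraries where they do the work, as an engineer would, in place of code of your own. Each camera call takes 0.05 s, during which the arm holds its last target. There are 200 camera calls.

## Working session

There is one attempt and no reset: what is moved stays moved. The work goes in short steps, Python scripts to look and compute and a shell command to move; the robot and the scene stay as the last step left them, time stands still between calls to the robot, and variables do not carry over. Pictures are saved under pics/ and viewed, at most 10 in all, crops included, and the job is handed in when it is done.

```bash
mkdir -p pics; python3 - <<'E'
from workcell import *
import cv2
o=get_obs();print({k:(o[k]) for k in ("time_s","position","tcp_rot","width","force")})
for c in ("scene","top"):
    p,d=grab_frame(c);cv2.imwrite(f"pics/{c}0.png",p)
    for t in ("controller","shutter_tab","reset_hole","calib_hole","stylus_grip","stand_hole"):
        print(c,t,[(round(r["score"],2),[round(v) for v in r["at"]]) for r in look_for(c,t)][:4])
E
```

```text
{'time_s': 0.0, 'position': array([225.06147019, 501.57583051, 230.69011775]), 'tcp_rot': array([-3.14036105e+00, -6.25712530e-05,  2.71984124e+00]), 'width': 85.35094941811452, 'force': array([ 0.08789614,  0.66080635, -0.1451127 ])}
scene controller [(0.84, [572, -187, 78]), (0.53, [353, -299, 50])]
scene shutter_tab [(0.63, [562, -163, 83])]
scene reset_hole [(0.87, [571, -186, 78]), (0.64, [352, -291, 53])]
scene calib_hole [(0.52, [346, -301, 48])]
scene stylus_grip [(0.63, [540, 236, 106])]
scene stand_hole [(0.44, [557, 244, 57]), (0.17, [568, -187, 74])]
top controller [(0.63, [568, -194, 72]), (0.57, [384, -248, 48]), (0.28, [555, -160, 80])]
top shutter_tab [(0.59, [557, -159, 79]), (0.55, [531, -509, 4])]
top reset_hole [(0.8, [380, -254, 52]), (0.58, [570, -201, 77])]
top calib_hole [(0.97, [376, -254, 49]), (0.58, [571, -196, 74])]
top stylus_grip [(0.42, [540, 232, 105]), (0.36, [538, 221, 61])]
top stand_hole [(0.64, [536, 220, 62])]
```

View pics/scene0.png

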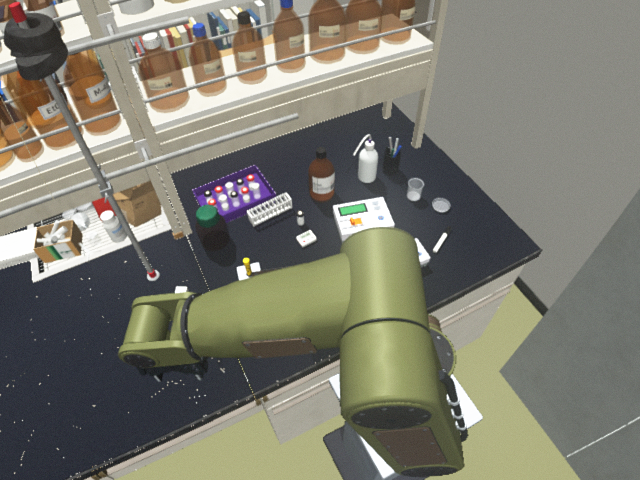

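View pics/top0.png

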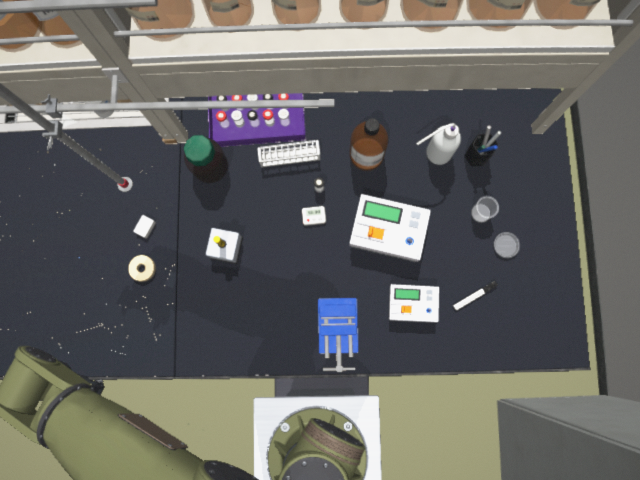

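The top view shows two controllers: a large one at px (390,228) and a small one at (414,304). The large one should be 180 mm wide. The stylus stand is at (223,244). I'll measure both and enlarge the controllers.

```bash
cat > h.py <<'E'
import numpy as np, cv2
from workcell import *
def cam(c):
    i=camera_info(c);K=np.array(i["camera_matrix"]);T=np.array(i["world_to_cam"]);k=float(i["k1"]);return K,T,k
def slopes(c,uv):
    K,T,k=cam(c);uv=np.asarray(uv,float).reshape(-1,1,2)
    return cv2.undistortPoints(uv,K,np.array([k,0,0,0,0.]))[:,0]
def atz(c,uv,z):
    K,T,k=cam(c);s=slopes(c,uv);R=T[:3,:3];o=-R.T@T[:3,3]
    d=np.c_[s,np.ones(len(s))]@R;return o+d*((z-o[2])/d[:,2])[:,None]
def cloud(c,d):
    K,T,k=cam(c);v,u=np.mgrid[:480,:640];s=slopes(c,np.c_[u.ravel(),v.ravel()])
    P=np.c_[s,np.ones(len(s))]*d.reshape(-1,1)
    return ((P-T[:3,3])@T[:3,:3]).reshape(480,640,3)
def proj(c,P):
    K,T,k=cam(c);q=np.atleast_2d(P)@T[:3,:3].T+T[:3,3];s=q[:,:2]/q[:,2:]
    s=s*(1+k*(s**2).sum(1,keepdims=True));return s@K[:2,:2].T+K[:2,2]
E
python3 - <<'E'
from h import *
p,d=grab_frame("top");W=cloud("top",d)
hsv=cv2.cvtColor(p,cv2.COLOR_BGR2HSV);z=W[...,2]
def box(name,u0,v0,u1,v1,zl,zh):
    m=np.zeros(z.shape,bool);m[v0:v1,u0:u1]=1;m&=(z>zl)&(z<zh)&(d>0)
    q=W[m];(c,s,a)=cv2.minAreaRect(q[:,:2].astype(np.float32));print(name,m.sum(),np.round(c,1),np.round(s,1),round(a,1),"z",np.round(np.median(q[:,2]),1))
box("big",335,185,440,272,65,85)
box("small",380,278,446,330,35,65)
box("stand",200,222,248,270,52,66)
def col(name,lo,hi,r,zz):
    u0,v0,u1,v1=r;m=cv2.inRange(hsv,lo,hi);k=np.zeros_like(m);k[v0:v1,u0:u1]=m[v0:v1,u0:u1]
    vv,uu=np.nonzero(k);c=[uu.mean(),vv.mean()];print(name,len(uu),np.round(c,1),"atz",np.round(atz("top",c,zz),1),"cloud",np.round(np.median(W[k>0],0),1))
col("orange",(5,120,120),(20,255,255),(350,190,430,262),79)
col("blue",(100,100,50),(125,255,255),(395,225,430,262),75)
col("green",(50,100,60),(80,255,255),(350,190,430,262),77)
col("yellow",(22,120,100),(35,255,255),(200,222,248,270),132)
cv2.imwrite("pics/crop1.png",cv2.resize(p[180:340,340:500],None,fx=3.75,fy=3.75,interpolation=cv2.INTER_CUBIC))
E
```

```text
big 3549 [ 575.9 -199.2] [181.3 132.5] 75.2 z 75.0
small 1706 [ 383.4 -254.6] [123.7  87.7] 85.6 z 49.9
stand 631 [544.9 230.8] [70.1 71.7] 78.5 z 59.6
orange 68 [372.9 232. ] atz [[ 560.7 -155.3   79. ]] cloud [ 559.8 -152.7   80.2]
blue 25 [408.7 240.9] atz [[ 536.4 -244.6   75. ]] cloud [ 538.2 -246.9   71.3]
green 421 [382.  211.5] atz [[ 613.3 -180.4   77. ]] cloud [ 613.5 -180.5   77.1]
yellow 51 [218.  240.5] atz [[538.9 225.6 132. ]] cloud [540.2 228.2 128.5]
```

View pics/crop1.png

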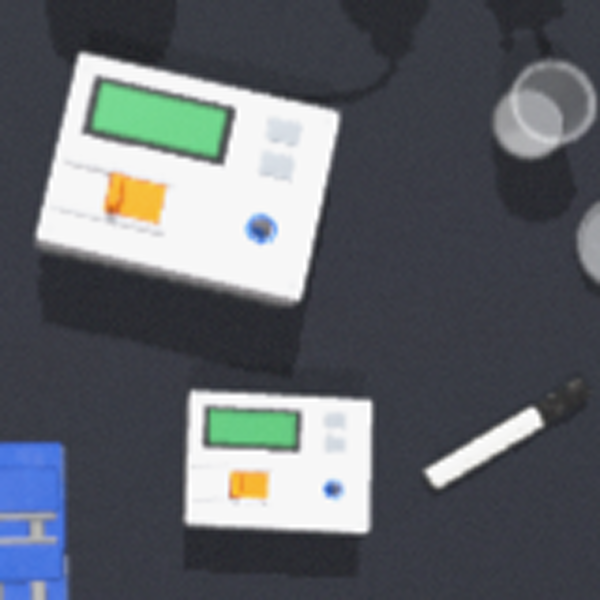

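The large box measures 181 x 132 mm with its top at z 75, so it is the one meant. The small box is 124 x 88 x 50. In the crop, the large one has an orange shutter at (135,197) and a blue ring at (262,229). Pose: centre (576,-199), yaw -0.258; the blue ring agrees with this to 2 mm. That puts the tab near (563,-150).

Next I turn the tool and go above the tab.

```bash

python3 -m creep '[[[0,0,0],[0,0,-4.7]],[[0,0,0],[0,0,-4.7]],[[-32.9,-36.3,0],[0,0,0]],[[-32.9,-36.3,0],[0,0,0]],[[-32.9,-36.3,0],[0,0,0]]]' 135 20
python3 -m creep '[[[-32.9,-36.3,0],[0,0,0]],[[-32.9,-36.3,0],[0,0,0]],[[-32.9,-36.3,0],[0,0,0]],[[-32.9,-36.3,0],[0,0,0]],[[-32.9,-36.3,0],[0,0,0]]]'
python3 -m creep '[[[-32.9,-36.3,0],[0,0,0]],[[-32.9,-36.3,0],[0,0,0]],[[-32.9,-36.3,0],[0,0,0]],[[-32.9,-36.3,0],[0,0,0]],[[-32.9,-36.3,0],[0,0,0]]]'
python3 -m creep '[[[-32.9,-36.3,0],[0,0,0]],[[-32.9,-36.3,0],[0,0,0]],[[0,0,0],[0,0,0]]]'
```

```text
time_s: 1.25
position: [293.1, 369.8, 231.2]
tcp_rot: [-3.142, 0.0, 2.885]
force: [1.3, 0.8, -0.0]
width: 40.1
grip_force: 0.0
time_s: 1.75
position: [406.2, 152.0, 231.6]
tcp_rot: [3.141, 0.001, 2.884]
force: [0.6, 1.1, 0.0]
width: 40.2
grip_force: 0.0
time_s: 2.25
position: [519.1, -65.7, 231.4]
tcp_rot: [3.142, 0.0, 2.884]
force: [0.2, 0.5, 0.9]
width: 40.0
grip_force: 0.0
time_s: 2.55
position: [564.6, -155.0, 230.1]
tcp_rot: [-3.141, -0.001, 2.88]
force: [0.1, 1.2, -1.3]
width: 40.2
grip_force: 0.0
```

```bash

python3 -m creep '[[[2.8,4.4,40],[0,0,0]],[[0,0,40],[0,0,0]],[[0,0,25],[0,0,0]],[[0,0,15],[0,0,0]],[[0,0,0],[0,0,0]]]'
python3 -m creep '[[[0,0,8],[0,0,0]],[[0,0,8],[0,0,0]],[[0,0,8],[0,0,0]],[[0,0,0],[0,0,0]]]'
```

```text
time_s: 3.05
position: [561.3, -145.1, 109.8]
tcp_rot: [3.141, -0.003, 2.884]
force: [-0.4, 0.3, 0.1]
width: 40.2
grip_force: 0.0
time_s: 3.45
position: [561.6, -145.4, 86.4]
tcp_rot: [3.142, -0.001, 2.884]
force: [-0.6, -0.1, 0.5]
width: 39.8
grip_force: 0.0
```

```bash

python3 -m creep '[[[0,-4,1.5],[0,0,0]],[[0,0,0],[0,0,0]]]' 255 20
python3 -m creep '[[[0,0,0],[0,0,0]],[[0,0,0],[0,0,0]],[[0,0,0],[0,0,0]],[[0,0,0],[0,0,0]],[[0,0,0],[0,0,0]]]'
python3 - <<'E'
from h import *
p,d=grab_frame("scene");cv2.imwrite("pics/s1.png",cv2.resize(p[170:260,310:430],None,fx=6,fy=6,interpolation=cv2.INTER_CUBIC))
E
```

```text
time_s: 3.65
position: [561.0, -149.9, 86.0]
tcp_rot: [-3.141, 0.0, 2.884]
force: [-0.1, 0.9, -0.6]
width: 12.0
grip_force: 0.5
time_s: 4.15
position: [561.2, -149.2, 86.1]
tcp_rot: [3.141, 0.001, 2.884]
force: [1.1, 4.8, 2.9]
width: 7.2
grip_force: 23.9
```

View pics/s1.png

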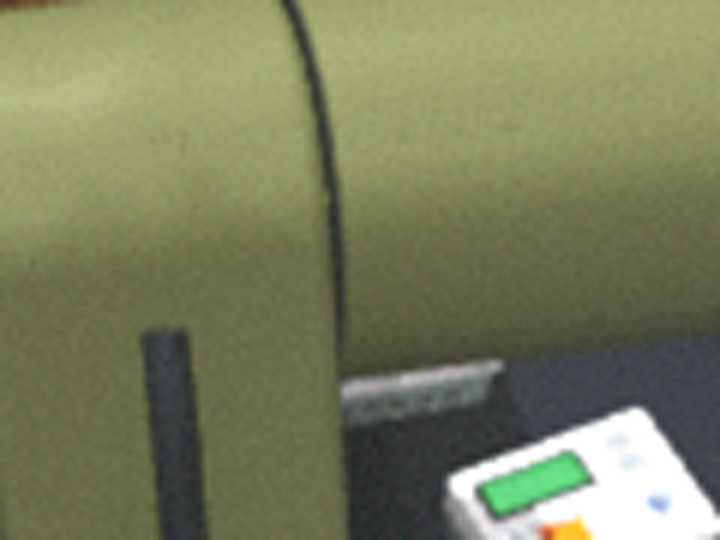

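The arm hides most of this view; only the controller's display and blue ring show. But a width of 7 mm with 24 N of grip means the fingers hold the 8 mm tab. I'll slide it +y.

```bash

python3 -m creep '[[[0,6,0],[0,0,0]],[[0,6,0],[0,0,0]],[[0,6,0],[0,0,0]],[[0,6,0],[0,0,0]],[[0,0,0],[0,0,0]]]'
python3 -m creep '[[[0,4,0],[0,0,0]],[[0,3,0],[0,0,0]],[[0,2,0],[0,0,0]],[[0,0,0],[0,0,0]]]'
```

```text
time_s: 4.7
position: [567.5, -125.2, 86.0]
tcp_rot: [3.141, 0.0, 2.885]
force: [-1.4, 1.7, 5.9]
width: 7.0
grip_force: 24.2
time_s: 5.1
position: [569.7, -116.9, 86.0]
tcp_rot: [3.141, 0.0, 2.884]
force: [-1.1, 2.2, 4.9]
width: 7.2
grip_force: 24.2
```

```bash

python3 -m creep '[[[0,2,0],[0,0,0]],[[0,2,0],[0,0,0]],[[0,0,0],[0,0,0]]]'
python3 -m creep '[[[0,1,0],[0,0,0]],[[0,1,0],[0,0,0]],[[0,0,0],[0,0,0]]]'
```

```text
time_s: 5.4
position: [570.2, -115.0, 86.0]
tcp_rot: [-3.139, 0.0, 2.884]
force: [-4.4, -13.9, 5.2]
width: 7.3
grip_force: 24.3
time_s: 5.7
position: [570.3, -114.7, 86.0]
tcp_rot: [-3.136, 0.0, 2.883]
force: [-8.5, -25.0, 5.7]
width: 7.5
grip_force: 24.4
```

The shutter moved 35 mm and is firm against its stop. I'll ease off, release, rise and go to the stylus.

```bash

python3 -m creep '[[[0,-3,0],[0,0,0]],[[0,0,0],[0,0,0]]]' 
python3 -m creep '[[[0,0,0],[0,0,0]],[[0,0,0],[0,0,0]],[[0,0,0],[0,0,0]],[[0,0,-20],[0,0,0]],[[0,0,-40],[0,0,0]]]' 135
python3 -m creep '[[[0,0,-45],[0,0,0]],[[0,0,-40],[0,0,0]],[[14.5,41,0],[0,0,0]],[[14.5,41,0],[0,0,0]],[[14.5,41,0],[0,0,0]]]'
python3 - <<'E'
from h import *
p,d=grab_frame("top");cv2.imwrite("pics/t2.png",cv2.resize(p[180:280,180:440],None,fx=3,fy=3,interpolation=cv2.INTER_CUBIC))
for c in ("top","scene"):
    p,d=grab_frame(c);W=cloud(c,d)
    hsv=cv2.cvtColor(p,cv2.COLOR_BGR2HSV);m=cv2.inRange(hsv,(22,120,90),(35,255,255))
    n,l,s,ce=cv2.connectedComponentsWithStats(m)
    for i in range(1,n):
        if s[i,4]>15:
            q=W[l==i];mq=np.median(q,0)
            if 400<mq[0]<650 and 150<mq[1]<300: print(c,s[i],np.round(mq,1),np.round(np.percentile(q,[5,95],0),1).tolist())
    T=cam(c)[1];print(c,"cam at",np.round(-T[:3,:3].T@T[:3,3]))
    # model projection for stylus at candidate
    for X in ((545,231),(541,231)):
        print(X,np.round(proj(c,[(X[0],X[1],64),(X[0],X[1],134)]),1).tolist())
E
```

```text
time_s: 5.9
position: [570.1, -115.1, 86.0]
tcp_rot: [-3.141, 0.0, 2.883]
force: [-1.9, -7.0, 6.0]
width: 6.9
grip_force: 24.4
time_s: 6.4
position: [568.8, -114.0, 143.6]
tcp_rot: [3.141, -0.006, 2.884]
force: [-0.3, 0.3, 0.7]
width: 40.0
grip_force: 0.0
time_s: 6.9
position: [559.0, 16.9, 230.9]
tcp_rot: [3.141, 0.0, 2.883]
force: [1.0, -0.1, -0.4]
width: 40.0
grip_force: 0.0
top [214 236  11  11  59] [540.7 227.7 123.7] [[536.3, 222.5, 66.1], [547.2, 234.4, 135.5]]
top cam at [ 301.  -45. 1442.]
(545, 231) [[221.3, 242.8], [215.6, 237.9]]
(541, 231) [[221.3, 244.3], [215.6, 239.5]]
scene [243 257   9  19  93] [536.3 235.5 112.1] [[532.1, 214.7, 1.4], [633.5, 242.3, 136.4]]
scene cam at [-254.  367. 1221.]
(545, 231) [[249.7, 271.4], [246.4, 258.5]]
(541, 231) [[250.2, 272.4], [246.9, 259.5]]
```

View pics/t2.png

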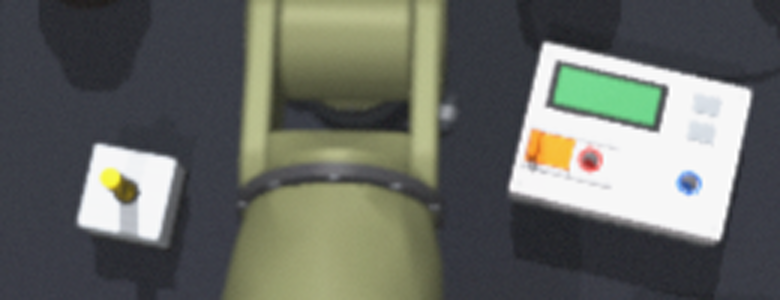

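The shutter is fully open and the red ring shows at crop (590,159), with the blue ring at (689,181). The stylus handle top is at crop (112,180). Now to refine the stylus axis and the hole position.

```bash
python3 - <<'E'
from h import *
from scipy.optimize import least_squares
obs={}
for c in ("top","scene"):
    p,d=grab_frame(c);hsv=cv2.cvtColor(p,cv2.COLOR_BGR2HSV)
    m=cv2.inRange(hsv,(20,100,60),(36,255,255));n,l,s,ce=cv2.connectedComponentsWithStats(m)
    u=proj(c,[(542,231,115)])[0]
    i=min((i for i in range(1,n) if s[i,4]>15),key=lambda i:np.hypot(*(ce[i]-u)))
    obs[c]=np.array([s[i,0]-.5,s[i,1]-.5,s[i,0]+s[i,2]-.5,s[i,1]+s[i,3]-.5]);
    if c=="top":
        for nm,lo,hi in (("red",(0,90,70),(6,255,255)),("red2",(172,90,70),(180,255,255)),("blue",(100,90,50),(125,255,255))):
            k=cv2.inRange(hsv,lo,hi);b=np.zeros_like(k);b[190:262,350:430]=1;k=k*b
            vv,uu=np.nonzero(k)
            if len(uu): print(nm,len(uu),uu.min(),uu.max(),vv.min(),vv.max(),np.round(atz(c,[(uu.min()+uu.max())/2,(vv.min()+vv.max())/2],75),1),np.round(atz(c,[uu.mean(),vv.mean()],75),1))
t=np.linspace(0,2*np.pi,40)
def bb(c,x,y,top=134):
    P=np.array([(x+9*np.cos(a),y+9*np.sin(a),z) for a in t for z in (64,top)]);q=proj(c,P);return np.r_[q.min(0),q.max(0)]
for c in obs: print(c,obs[c],np.round(bb(c,542,231),1))
f=lambda v:np.r_[(bb("top",*v)-obs["top"])[:3],(bb("scene",*v)-obs["scene"])[:3]]
r=least_squares(f,(542,231));print(r.x,r.fun.round(1))
for h in (hh for hh in ()): pass
E
```

```text
red 29 373 380 230 236 [[ 558.6 -164.5   75. ]] [[ 558.2 -163.1   75. ]]
blue 28 406 413 237 244 [[ 537.4 -246.7   75. ]] [[ 536.6 -244.9   75. ]]
top [213.5 235.5 224.5 246.5] [212.  235.5 224.8 247.4]
scene [242.5 256.5 251.5 275.5] [243.8 256.8 253.  274.5]
[543.54574044 231.4393916 ] [-1.7 -0.6  0.1  1.  -0.   1.1]
```

```bash

python3 -m creep '[[[14,40.7,0],[0,0,0]],[[14,40.7,0],[0,0,0]],[[14,40.7,0],[0,0,0]],[[14,40.7,0],[0,0,0]],[[14,40.7,0],[0,0,0]]]' 100
python3 -m creep '[[[0,0,0],[0,0,0]],[[0,0,0],[0,0,0]]]'
```

```text
time_s: 7.65
position: [543.9, 230.4, 230.7]
tcp_rot: [-3.141, -0.0, 2.882]
force: [0.9, 0.8, 0.8]
width: 52.2
grip_force: 0.0
time_s: 7.85
position: [543.9, 229.6, 230.4]
tcp_rot: [-3.141, -0.0, 2.884]
force: [-0.1, -0.0, -1.0]
width: 51.8
grip_force: 0.0
```

```bash

python3 -m creep '[[[0,1.5,40],[0,0,0]],[[0,0,40],[0,0,0]],[[0,0,35],[0,0,0]],[[0,0,20],[0,0,0]],[[0,0,11],[0,0,0]]]'
python3 -m creep '[[[0,0,0],[0,0,0]],[[0,0,0],[0,0,0]],[[0,0,0],[0,0,0]],[[0,0,0],[0,0,0]],[[0,0,0],[0,0,0]]]' 255 20
python3 -c "
from workcell import *
o=get_obs();print(o['position'],o['force'],o['moment'])"
```

```text
time_s: 8.35
position: [543.9, 229.3, 82.9]
tcp_rot: [-3.14, -0.002, 2.881]
force: [0.6, -0.1, -0.0]
width: 52.0
grip_force: 0.0
time_s: 8.85
position: [544.7, 231.5, 86.2]
tcp_rot: [3.141, 0.002, 2.884]
force: [1.2, -2.1, 6.4]
width: 17.1
grip_force: 21.4
[544.70462305 231.49662586  86.16146956] [ 1.1737604  -2.06382014  6.35472602] [-0.48058447  0.00117933 -0.01833342]
```

```bash

python3 -m creep '[[[0,0,0],[0,0,0]],[[0,0,0],[0,0,0]],[[0,0,0],[0,0,0]]]' 255 70
python3 -m creep '[[[0,0,-10],[0,0,0]],[[0,0,-15],[0,0,0]],[[0,0,-15],[0,0,0]],[[0,0,-15],[0,0,0]],[[0,0,0],[0,0,0]]]'
python3 -m creep '[[[0,0,-25],[0,0,0]],[[0,0,-30],[0,0,0]],[[0,0,-20],[0,0,0]],[[0,0,0],[0,0,0]],[[0,0,0],[0,0,0]]]'
python3 - <<'E'
from h import *
o=get_obs();print(o['position'],o['force'])
for c in ("top","scene"):
    p,d=grab_frame(c);cv2.imwrite(f"pics/l_{c}.png",p)
    if c=="scene":cv2.imwrite("pics/l3.png",cv2.resize(p[200:290,180:300],None,fx=6,fy=6,interpolation=cv2.INTER_CUBIC))
    print(c,[(r["score"],np.round(r["at"])) for r in look_for(c,"stylus_tip")],[(r["score"],np.round(r["at"])) for r in look_for(c,"stylus_grip")])
E
```

```text
time_s: 9.15
position: [544.7, 231.5, 86.3]
tcp_rot: [3.141, 0.002, 2.884]
force: [-0.0, -3.0, 8.5]
width: 16.5
grip_force: 68.0
time_s: 9.65
position: [544.8, 231.9, 142.8]
tcp_rot: [3.139, 0.003, 2.884]
force: [-0.9, 0.0, 0.2]
width: 16.4
grip_force: 68.2
time_s: 10.15
position: [543.7, 231.4, 214.1]
tcp_rot: [-3.141, -0.001, 2.884]
force: [0.0, 0.2, -1.3]
width: 16.5
grip_force: 68.3
[543.72702048 231.43426963 214.076015  ] [ 0.03634333  0.18003554 -1.32846972]
top [(0.18, array([544., 204.,  62.]))] [(0.26, array([ 565., -130.,   81.]))]
scene [(0.66, array([534., 230., 219.])), (0.57, array([595., 456.,  20.]))] [(0.53, array([536., 236., 221.])), (0.39, array([ 618., -446.,   46.]))]
```

View pics/l3.png

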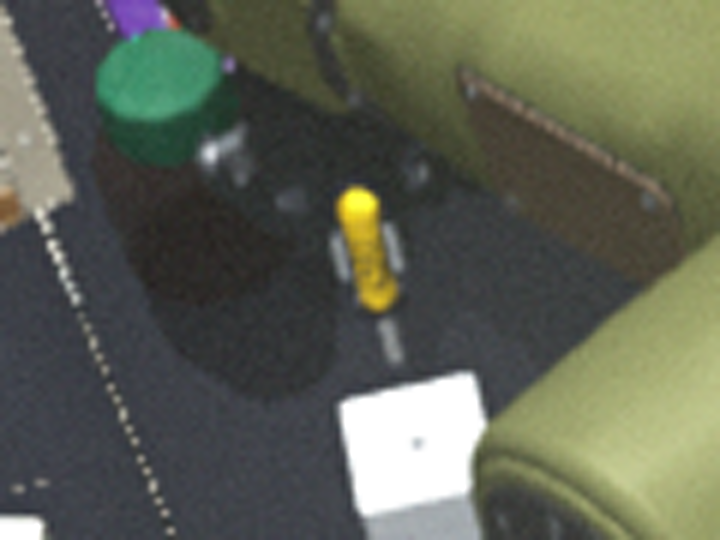

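The stylus is clear of the stand: handle at crop (358,205) to (378,300), shank end at (392,362). I'll compare this with an upright model to check for tilt.

```bash
python3 - <<'E'
from h import *
x,y,z=get_obs()['position']
for k,h in (("tip",-76),("shank top",-26),("h0",-22),("h1",48)):
    print(k,((proj("scene",[(x,y,z+h)])[0]+.5-[180,200])*6).round())
p=cv2.imread("pics/l_scene.png");hsv=cv2.cvtColor(p,cv2.COLOR_BGR2HSV)
m=cv2.inRange(hsv,(20,100,60),(36,255,255));m[:,:230]=0;m[:,260:]=0;m[:225]=0;m[260:]=0
for v in range(228,256):
    u=np.nonzero(m[v])[0]
    if len(u) and v%3==0: print(v*6-1200+3,((u.min()+u.max())/2-180)*6+3)
E
```

```text
tip [400. 351.]
shank top [385. 292.]
h0 [384. 287.]
h1 [361. 196.]
189 360.0
207 360.0
225 360.0
243 366.0
261 369.0
279 375.0
297 378.0
```

```bash

python3 -m creep '[[[-12.8,-42,0],[0,0,0]],[[-12.8,-42,0],[0,0,0]],[[-12.8,-42,0],[0,0,0]],[[-12.8,-42,0],[0,0,0]],[[-12.8,-42,0],[0,0,0]]]'
python3 -m creep '[[[-12.8,-42,0],[0,0,0]],[[-12.8,-42,0],[0,0,0]],[[-12.8,-42,0],[0,0,0]],[[-13,-41.8,0],[0,0,0]],[[0,0,0],[0,0,0]]]'
python3 -m creep '[[[0,0,0],[0,0,0]],[[0,0,0],[0,0,0]]]'
python3 - <<'E'
from h import *
o=get_obs();print(o['position'],o['force'])
x,y,z=o['position']
for c in ("top","scene"):
    p,d=grab_frame(c)
    u=proj(c,[(x,y,z-76)])[0];hh=proj(c,[(558.8,-163.3,75)])[0];print(c,u,hh)
    a,b=int(u[1])-40,int(u[0])-50
    cv2.imwrite(f"pics/h_{c}.png",cv2.resize(p[a:a+80,b:b+100],None,fx=6,fy=6,interpolation=cv2.INTER_CUBIC));print(a,b)
i=[cv2.imread(f"pics/h_{c}.png") for c in ("top","scene")]
cv2.imwrite("pics/h4.png",cv2.resize(np.hstack(i),(800,320)))
E
```

```text
time_s: 10.95
position: [552.1, 10.4, 214.6]
tcp_rot: [-3.142, -0.0, 2.884]
force: [1.4, 0.5, -0.8]
width: 16.5
grip_force: 68.4
time_s: 11.45
position: [558.8, -167.7, 214.1]
tcp_rot: [-3.141, -0.001, 2.879]
force: [-0.3, 0.7, -0.0]
width: 16.1
grip_force: 68.4
time_s: 11.65
position: [559.3, -162.4, 214.6]
tcp_rot: [3.141, -0.0, 2.885]
force: [0.5, 0.4, 0.6]
width: 16.0
grip_force: 68.4
[ 559.2988826  -162.35990675  214.59581764] [0.53927852 0.38532415 0.55785542]
top [377.71084126 227.79521291] [376.02412187 232.9335994 ]
187 327
scene [357.54663489 208.58275358] [356.9538487  221.18449067]
168 307
```

View pics/h4.png

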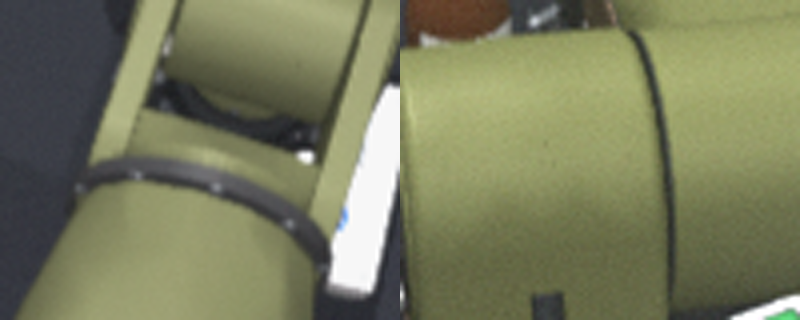

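The arm hides the hole in both views, so I'll descend by feel. The panel would be met at TCP z≈151, the button at ≈126 and right down at ≈120.

```bash

python3 -m creep '[[[0,-0.7,25],[0,0,0]],[[0,0,20],[0,0,0]],[[0,0,10],[0,0,0]],[[0,0,0],[0,0,0]],[[0,0,0],[0,0,0]]]'
python3 -m creep '[[[0,0,2],[0,0,0]],[[0,0,2],[0,0,0]],[[0,0,2],[0,0,0]],[[0,0,2],[0,0,0]],[[0,0,0],[0,0,0]]]'
```

```text
time_s: 12.25
position: [559.5, -163.7, 160.7]
tcp_rot: [-3.142, 0.001, 2.884]
force: [-0.7, -0.2, 0.4]
width: 16.4
grip_force: 68.4
time_s: 12.75
position: [559.0, -163.9, 151.5]
tcp_rot: [3.142, -0.0, 2.884]
force: [-1.0, -0.7, -0.3]
width: 16.6
grip_force: 68.4
```

```bash

python3 -m creep '[[[0,0,2],[0,0,0]],[[0,0,2],[0,0,0]],[[0,0,0],[0,0,0]]]'
python3 -m creep '[[[0,0,2],[0,0,0]],[[0,0,2],[0,0,0]],[[0,0,0],[0,0,0]]]'
```

```text
time_s: 13.05
position: [559.0, -163.9, 147.4]
tcp_rot: [3.142, -0.0, 2.884]
force: [0.6, 0.0, -1.2]
width: 16.7
grip_force: 68.4
time_s: 13.35
position: [559.0, -163.9, 143.4]
tcp_rot: [3.142, -0.001, 2.884]
force: [-0.3, 0.1, -0.5]
width: 16.5
grip_force: 68.4
```

The tip is 7 mm past panel level with no force, so it is in the well.

```bash

python3 -m creep '[[[0,0,4],[0,0,0]],[[0,0,4],[0,0,0]],[[0,0,4],[0,0,0]],[[0,0,3],[0,0,0]],[[0,0,0],[0,0,0]]]'
python3 -m creep '[[[0,0,2],[0,0,0]],[[0,0,2],[0,0,0]],[[0,0,0],[0,0,0]],[[0,0,0],[0,0,0]]]'
python3 -m creep '[[[0,0,1],[0,0,0]],[[0,0,1],[0,0,0]],[[0,0,0],[0,0,0]],[[0,0,0],[0,0,0]]]'
```

```text
time_s: 13.85
position: [558.9, -163.8, 128.2]
tcp_rot: [3.142, -0.001, 2.884]
force: [-1.0, 0.1, 0.5]
width: 16.6
grip_force: 68.4
time_s: 14.25
position: [559.3, -164.0, 125.0]
tcp_rot: [-3.142, 0.001, 2.884]
force: [0.1, -0.1, 1.3]
width: 16.6
grip_force: 68.5
time_s: 14.65
position: [559.2, -164.0, 122.9]
tcp_rot: [-3.142, 0.0, 2.884]
force: [0.2, 0.0, 2.1]
width: 16.1
grip_force: 68.5
```

```bash

python3 -m creep '[[[0,0,1],[0,0,0]],[[0,0,1],[0,0,0]],[[0,0,0],[0,0,0]],[[0,0,0],[0,0,0]]]'
python3 -m creep '[[[0,0,1],[0,0,0]],[[0,0,0],[0,0,0]],[[0,0,0],[0,0,0]]]'
python3 -m creep '[[[0,0,1],[0,0,0]],[[0,0,0],[0,0,0]],[[0,0,0],[0,0,0]]]'
```

```text
time_s: 15.05
position: [559.2, -164.0, 120.9]
tcp_rot: [-3.142, 0.0, 2.884]
force: [1.1, -0.1, 3.6]
width: 16.6
grip_force: 68.6
time_s: 15.35
position: [559.3, -164.0, 120.1]
tcp_rot: [-3.142, 0.001, 2.884]
force: [0.1, 0.7, 5.5]
width: 16.1
grip_force: 69.2
time_s: 15.65
position: [559.5, -164.1, 119.8]
tcp_rot: [-3.141, 0.002, 2.884]
force: [-1.2, 0.6, 12.1]
width: 16.6
grip_force: 69.8
```

The force jumps at 119.8, so the button is on its stop. I'll add a little margin and hold for over 3 s.

```bash
H='[[[0,0,0],[0,0,0]],[[0,0,0],[0,0,0]],[[0,0,0],[0,0,0]],[[0,0,0],[0,0,0]],[[0,0,0],[0,0,0]]]'
python3 -m creep '[[[0,0,0.5],[0,0,0]],[[0,0,0],[0,0,0]],[[0,0,0],[0,0,0]],[[0,0,0],[0,0,0]],[[0,0,0],[0,0,0]]]'
python3 -m creep '[[[0,0,0],[0,0,0]],[[0,0,0],[0,0,0]],[[0,0,0],[0,0,0]],[[0,0,0],[0,0,0]],[[0,0,0],[0,0,0]]]'
python3 -m creep '[[[0,0,0],[0,0,0]],[[0,0,0],[0,0,0]],[[0,0,0],[0,0,0]],[[0,0,0],[0,0,0]],[[0,0,0],[0,0,0]]]'
python3 -m creep '[[[0,0,0],[0,0,0]],[[0,0,0],[0,0,0]],[[0,0,0],[0,0,0]],[[0,0,0],[0,0,0]],[[0,0,0],[0,0,0]]]'
python3 -m creep '[[[0,0,0],[0,0,0]],[[0,0,0],[0,0,0]],[[0,0,0],[0,0,0]],[[0,0,0],[0,0,0]],[[0,0,0],[0,0,0]]]'
python3 -m creep '[[[0,0,0],[0,0,0]],[[0,0,0],[0,0,0]],[[0,0,0],[0,0,0]],[[0,0,0],[0,0,0]],[[0,0,0],[0,0,0]]]'
python3 -m creep '[[[0,0,0],[0,0,0]],[[0,0,0],[0,0,0]],[[0,0,0],[0,0,0]],[[0,0,0],[0,0,0]],[[0,0,0],[0,0,0]]]'
python3 -m creep '[[[0,0,0],[0,0,0]],[[0,0,0],[0,0,0]],[[0,0,0],[0,0,0]],[[0,0,0],[0,0,0]],[[0,0,0],[0,0,0]]]'
python3 -m creep '[[[0,0,0],[0,0,0]],[[0,0,0],[0,0,0]],[[0,0,0],[0,0,0]],[[0,0,0],[0,0,0]],[[0,0,0],[0,0,0]]]'
```

```text
time_s: 16.15
position: [559.6, -164.1, 119.7]
tcp_rot: [-3.141, 0.002, 2.884]
force: [-1.3, 0.6, 15.7]
width: 16.6
grip_force: 69.9
time_s: 16.65
position: [559.7, -164.1, 119.7]
tcp_rot: [-3.141, 0.002, 2.884]
force: [-1.8, 0.3, 14.5]
width: 16.5
grip_force: 69.9
time_s: 17.15
position: [559.6, -164.1, 119.7]
tcp_rot: [-3.141, 0.002, 2.884]
force: [-1.9, 1.5, 14.1]
width: 16.0
grip_force: 69.9
time_s: 17.65
position: [559.7, -164.1, 119.7]
tcp_rot: [-3.141, 0.002, 2.884]
force: [-0.9, 0.6, 15.6]
width: 16.5
grip_force: 69.9
time_s: 18.15
position: [559.7, -164.1, 119.7]
tcp_rot: [-3.141, 0.002, 2.884]
force: [-1.2, 0.3, 15.1]
width: 16.4
grip_force: 69.9
time_s: 18.65
position: [559.7, -164.1, 119.7]
tcp_rot: [-3.141, 0.002, 2.884]
force: [-2.2, 1.0, 15.0]
width: 16.2
grip_force: 69.9
time_s: 19.15
position: [559.7, -164.1, 119.7]
tcp_rot: [-3.141, 0.002, 2.884]
force: [-1.4, 0.7, 15.6]
width: 16.5
grip_force: 69.9
time_s: 19.65
position: [559.7, -164.1, 119.7]
tcp_rot: [-3.141, 0.002, 2.884]
force: [-3.2, 0.3, 15.4]
width: 16.2
grip_force: 69.9
time_s: 20.15
position: [559.7, -164.1, 119.7]
tcp_rot: [-3.141, 0.002, 2.884]
force: [-1.6, 0.7, 15.1]
width: 16.2
grip_force: 69.9
```

The force has held at 15 N for over 4 s, with the depth and grip as expected.

```bash
python3 -c "
from workcell import *
print(job_done())"
```

```text
the job is handed in; nothing more can be done
None
```

I slid the shutter fully open and pressed the red button to its stop with the stylus. I held it at about 15 N for over 4 s and handed the job in with the stylus still gripped and pressing. The arm hid the opening in both cameras, so I judged the press by force and depth, not by sight.

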